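# Load a paper roll on the label dispenser

### The job

Load the label dispenser: set the tall paper roll over the upright spindle and lower it until it rests flat on the deck before letting go, then swing the keeper arm over it fully to its stop. Last, press the feed plunger right down to its stop and let it spring back up. Leave the short roll, the empty core and the tin where they stand.

Things in the scene. Friction and masses are not known exactly. Their poses are not given: they have to be found in the camera images.
- roll: the tall roll of white paper labels, standing upright on the table: outside diameter 60 mm, 50 mm tall, open bore of diameter 25 mm along its axis, about 130 g. Origin: centre of its underside, z up along the bore.
- short_roll: a used-down roll of the same paper, same diameter 60 mm and bore but only 22 mm tall; a bystander. Origin: centre of its underside.
- core: an empty brown cardboard core tube standing upright, 33 mm outside diameter, 50 mm tall; a bystander. Origin: centre of its underside.
- tin: a metal tin, 65 mm diameter, 75 mm tall, behind the dispenser; a bystander. Origin: centre of its underside.
- dispenser: the label dispenser, fixed at a varying place and yaw: a grey deck 20 mm thick, 220 mm along its x, y from -170 to +190 mm. Spindle at x = y = 0, keeper post at (70, 70), feed plunger at (0, -120), feed head 82 mm high at x 70 to 106, y -160 to -10 mm. Origin: underside of the deck below the spindle, z up.
- seat (a point): foot of the spindle on the deck's top face, 20 mm above the table; a loaded roll's origin comes to rest here. Axes as the dispenser's.
- spindle_top (a point): tip of the spindle, 62 mm above the deck (82 mm above the table). The spindle is 20 mm in diameter, its top 11 mm tapering to 10 mm.
- keeper_hinge (a point): on the vertical axis of the keeper arm, at the top of its 24 mm thick post, 88 mm above the table (underside of the arm).
- keeper_pin (a point): top of the black pin (14 mm diameter) standing on the free end of the keeper arm, from 104 to 138 mm above the table, 99 mm from the hinge axis. The arm is a steel strip 18 mm wide, 96 to 104 mm above the table, with a disc of 40 mm diameter around the pin's foot; closed, the disc lies over the spindle, 26 mm above a seated roll.
- keeper (a joint): angle of the keeper arm (rad): 0 closed over the spindle against its stop, growing as it swings open, clockwise seen from above; up to 2.2. It is stiff enough to stay where it is left.
- plunger_top (a point): centre of the top face of the feed plunger's round black head, 36 mm in diameter, 8 mm thick, 70 mm above the table when up.
- plunger (a joint): how far the feed plunger is pressed down (m): 0 up, 0.012 at its stop; a spring returns it, about 6 N at the stop.

How it is judged (in metres and radians):
On the way, in this order (a step that is already met when the one before it is completed fails the run):
1. the tall roll sits on the deck over the spindle, let go (horizontal distance between roll and seat below 0.006 m and z of roll in the frame of seat below 0.004 m and angle between roll's own z axis and vertical below 0.06 rad and contact force between the fingers and roll below 0.05 N), for 0.2 s.
2. with the roll seated, the keeper arm is swung over it to its stop (horizontal distance between roll and seat below 0.006 m and z of roll in the frame of seat below 0.004 m and angle between roll's own z axis and vertical below 0.06 rad and value of joint keeper below 0.12 rad), for 0.1 s.
3. with the keeper closed, the feed plunger is pressed to its stop (all of step 2 and value of joint plunger above 0.0105 m), for 0.05 s.
At the end, for the whole second after the job is handed in: the tall roll is at rest over the spindle, upright (within 0.06 rad), its underside within 4 mm of the deck and its axis within 6 mm of the spindle's; the keeper arm is closed over it (below 0.12 rad) and the plunger is back up (below 3 mm) (all of step 2 and value of joint plunger below 0.003 m and linear speed of roll below 0.02 m/s); the robot touches nothing.
It fails at once if the roll is let go on the spindle while still more than 15 mm above the deck (horizontal distance between roll and seat below 0.01 m and z of roll in the frame of seat above 0.015 m and contact force between the fingers and roll below 0.02 N).
It fails at once if the short roll is moved more than 20 mm (distance of short_roll from where it was at the start of the episode above 0.02 m).
It fails at once if the core is moved more than 20 mm (distance of core from where it was at the start of the episode above 0.02 m).
It fails at once if the tin is moved more than 20 mm (distance of tin from where it was at the start of the episode above 0.02 m).
It also fails if it takes over 64 s, if anything falls off the work surface, if the arm or the gripper's body presses on something with over 40 N, if the wrist force passes 120 N, or if a joint passes its speed limit or range.

### The arm

A 6-joint arm with a two-finger parallel gripper is mounted at the origin on the work surface. World frame = base frame: x ahead of the robot, y to its left, z up, the work surface at z = 0. Lengths are in mm, angles in rad, forces in N, time in s.
With the tool pointing down it reaches from about 325 to 750 mm from the base axis. Payload 7.6 kg.
Tool frame: the origin (TCP) lies on the front face of the gripper's body, between the roots of the fingers; the fingertips stand 73 mm ahead of it and the grasp point (between the pads) lies 54 mm ahead of it; z points along the fingers, y is the line along which they close (so a half turn about z gives the same grasp; the last joint's range is limited). The gripper opens to 85 mm and grips with 20 to 120 N. Pads are 22 mm wide; open, the fingers measure 114 mm over their backs; the gripper's body (76 mm by 85 mm) begins 54 mm behind the grasp point. The pads swing forward as they close: fully open they stand 13 mm farther back than shut.
Start: joints at [-0.07, 0.052, 1.401, -0, 1.689, -0.07], TCP at [525.013, 0.022, 303.923] pointing down, gripper open.
Joint ranges: [-2.9, 2.9], [-0.91, 2.17], [0.12, 2.37], [-1.06, 4.2], [0.26, 2.73], [-2.93, 2.93]. Speed limits (rad/s): [2.57, 2.57, 3.01, 3.14, 3.14, 3.14].

### API

Orientations are given as a rotation vector (axis times angle).
In Python, from workcell import readout, vision, job gives the robot as it stands.
- The arm moves only by the shell command python3 -m handwheel 'ROWS' [FORCE]. ROWS is JSON, a list of rows, each an object with "hand": the finger opening in mm, from 0 to 85.4; "linear": the shift along the tool's x, y, z in mm, a list of three; "angular": the turn, a rotation vector about the tool's x, y, z in rad, a list of three. In form: [{"hand": hand, "linear": [dx, dy, dz], "angular": [ax, ay, az]}, ...]. A call has exactly 5 rows; each row is the pose to reach, as a shift and turn from the pose commanded when the call began, along the tool's axes at that moment; what a row does not reach only later rows make up. A row lasts 1/12 s, in which the tool goes at most 41.7 mm and 7.16 degrees, less where a joint would pass 70% of its speed; a pose out of reach is approached as far as the arm can. A call with a gripper value outside its range is refused whole. The fingers move at their own pace and stop on an object; FORCE is the grip in N (left out, the last holds). Time passes only in rows, so rows that repeat a pose let the fingers close, or fill a call up. It gives the time, the measured TCP pose, the force, the opening and the grip force at its end, in the units of the state.
- readout.sense(): the state, without advancing time (a new reading comes with each control period).
- vision.grab_frame(name): name is "scene" or "side" or "wrist"; returns (picture, depth): 384x512x3 uint8, red, green, blue; 384x512 float32, mm along the optical axis (not along the pixel's ray), 0 where there is no reading.
- vision.camera_info(name): a dict with "vertical_fov" (degrees; the focal length in pixels is half the picture's height over the tangent of half this angle, whatever the lens; pixels are square), "cx", "cy" (the principal point, pixels), "k1" (the pictures are not rectified: a ray, as slopes to the right and down, at radius r is drawn at 1 + k1 r^2 times it, then the intrinsics apply), "pose" (4x4, takes a point from camera to world coordinates). Camera axes: x right, y down, z forward; pixel columns grow to the right and rows downward; lengths in mm; the calibration is good to about 2 mm. A picture is of the moment at which its call begins: read the wrist's pose just before it. camera_info takes no time and is no camera call; for the wrist camera it gives the pose at the moment of the call.
- job.hand_in(): hands the job in; it is judged then, once.
The state is a dict: "t": time; "q": joint angles; "qvel": joint speeds; "joint_efforts": joint torques, N m; "tcp_pos": TCP position; "ee_rot": TCP orientation; "force": force on the tool from outside, world axes, zero at the start; "wrist_torque": the same for the moment, N m; "width": finger opening in mm; "finger_force": force on a finger pad.
Only numpy, scipy, OpenCV 4.12 (cv2) and the standard library are available. Lean on these libraries where they do the work, as an engineer would, in place of code of your own. Each camera call takes 0.05 s, during which the arm holds its last target. There are 200 camera calls.

## Working session

There is one attempt and no reset: what is moved stays moved. The work goes in short steps, Python scripts to look and compute and a shell command to move; the robot and the scene stay as the last step left them, time stands still between calls to the robot, and variables do not carry over. Pictures are saved under pics/ and viewed, at most 10 in all, crops included, and the job is handed in when it is done.

```bash
mkdir -p pics
cat > h.py <<'E'
import numpy as np, cv2
from workcell import readout, vision, job
def K(n):
    i=vision.camera_info(n); f=192/np.tan(np.radians(i["vertical_fov"])/2); return i,f
def rays(n,uv,info=None):
    i,f=K(n); i=info or i
    uv=np.atleast_2d(np.array(uv,float)); d=(uv-[i["cx"],i["cy"]])/f
    s=d.copy()
    for _ in range(20): s=d/(1+i["k1"]*(s**2).sum(1,keepdims=True))
    T=np.array(i["pose"]); v=np.c_[s,np.ones(len(s))]
    return T[:3,3],v@T[:3,:3].T
def onplane(n,uv,z,info=None):
    o,v=rays(n,uv,info); return o+v*((z-o[2])/v[:,2:3])
def cloud(n,dep,info=None):
    h,w=dep.shape; u,v=np.meshgrid(np.arange(w),np.arange(h))
    o,r=rays(n,np.c_[u.ravel(),v.ravel()],info); P=o+r*dep.reshape(-1,1)
    return P.reshape(h,w,3)
E
python3 - <<'E'
from h import *
for n in ("scene","side"):
    p,d=vision.grab_frame(n); cv2.imwrite(f"pics/{n}.png",p[:,:,::-1]); np.save(n+"_d.npy",d); np.save(n+"_p.npy",p)
    i=vision.camera_info(n); print(n,i["vertical_fov"],i["k1"],np.round(i["pose"],2).tolist(),(d>0).mean())
print(readout.sense())
E
```

```text
scene 56.63571650941726 0.019493273791663282 [[-0.39, 0.48, -0.79, 1280.94], [0.92, 0.2, -0.34, 215.54], [-0.01, -0.86, -0.51, 577.17], [0.0, 0.0, 0.0, 1.0]] 0.9958597819010416
side 52.40921828531343 -0.09805187062771967 [[-0.93, -0.19, 0.32, 271.63], [-0.37, 0.5, -0.78, 678.09], [-0.01, -0.85, -0.53, 606.99], [0.0, 0.0, 0.0, 1.0]] 0.9960988362630209
{'t': 0.1, 'q': array([-7.02756402e-02,  5.27737570e-02,  1.40160239e+00,  1.60964324e-05,
        1.68860035e+00, -7.03097624e-02]), 'qvel': array([-0.00179276, -0.00233217, -0.00333717, -0.00013068,  0.00183513,
        0.00052457]), 'joint_efforts': array([ 2.37367596e-03, -3.82580674e+01, -3.60984743e+01, -5.21182415e-05,
        4.78979055e-03, -6.69374316e-06]), 'tcp_pos': array([5.24838694e+02, 5.04209183e-02, 3.03167093e+02]), 'ee_rot': array([-2.22065505e+00, -2.22073500e+00,  1.40587988e-03]), 'force': array([ 0.21205214, -0.18370828, -0.32527552]), 'wrist_torque': array([-0.03856795, -0.00749475,  0.05592622]), 'finger_force': 0.0, 'width': 85.72893325862496}
```

View pics/scene.png

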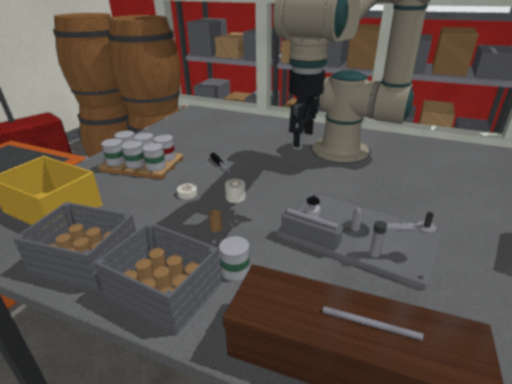

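View pics/side.png

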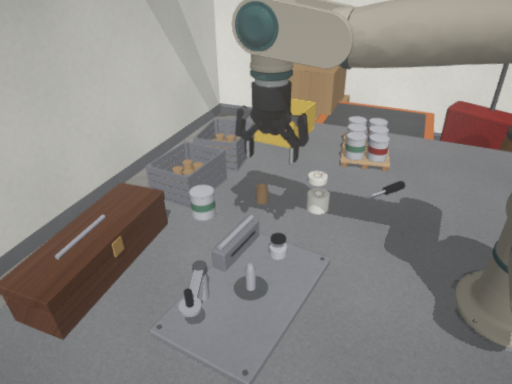

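The scene view shows the tall roll at (235,190), short roll (187,190), core (216,222), tin (235,258), spindle (357,220), plunger (314,203), post (378,238) and keeper pin (429,220). In the side view the spindle is at (251,277), plunger (279,245), pin (188,298), tall roll (318,202), with the short roll behind it.

Run:
```python
from h import *
for n in ("scene","side"):
    p,d=np.load(n+"_p.npy"),np.load(n+"_d.npy"); C=cloud(n,d); np.save(n+"_c.npy",C)
    P={"scene":dict(roll=(235,181),short=(187,187),core=(216,211),tin=(235,245),spt=(357,210),plt=(313,199),pin=(429,214),deck=(345,245),table=(280,190)),
       "side":dict(roll=(317,194),short=(318,177),core=(262,187),tin=(202,191),spt=(250,265),plt=(279,238),pin=(188,292),deck=(230,320),table=(400,270))}[n]
    for k,(u,v) in P.items(): print(n,k,np.round(C[v,u]),p[v,u])
    # robust circle fits of tops: points near expected height around object
    for k,z,r in (("roll",50,45),("short",22,45),("core",50,25),("plt",70,24),("tin",75,45),("spt",80,15),("pin",138,12)):
        u,v=P[k]; c=C[v,u]
        m=(abs(C[...,2]-z)<5)&(np.hypot(C[...,0]-c[0],C[...,1]-c[1])<r)
        q=C[m]
        if len(q)>3:
            (cx,cy),rad=cv2.minEnclosingCircle(q[:,:2].astype(np.float32)); print("   ",k,len(q),np.round([cx,cy,rad,np.median(q[:,2])],1),"mean",np.round(q.mean(0),1))
```

```text
scene roll [ 455. -222.   50.] [130 123 111]
scene short [ 495. -370.   17.] [148 146 136]
scene core [ 613. -199.   46.] [98 76 52]
scene tin [750. -73.  77.] [155 156 161]
scene spt [518. 147.  80.] [109 111 115]
scene plt [497.  30.  71.] [22 21 23]
scene pin [565. 298. 139.] [39 38 40]
scene deck [588. 139.  20.] [102 103 107]
scene table [ 375. -106.    0.] [102 103 104]
    roll 176 [ 468.9 -217.9   30.6   50.4] mean [ 472.8 -215.5   50. ]
    short 169 [ 507.3 -364.    31.    22.4] mean [ 510.  -361.1   21.9]
    core 39 [ 623.2 -195.6   16.2   49.4] mean [ 619.8 -197.1   49.1]
    plt 98 [497.8  29.3  18.3  70.4] mean [499.5  29.5  70.1]
    tin 505 [749.5 -76.   34.1  75.5] mean [752.5 -75.7  75.3]
    spt 29 [515.7 146.4   7.7  79.4] mean [516.9 146.9  79.4]
    pin 31 [560.2 300.4   6.6 137.7] mean [561.4 300.3 137.2]
side roll [ 473. -231.   35.] [172 171 165]
side short [ 500. -347.   23.] [190 186 177]
side core [ 626. -204.   40.] [128 106  83]
side tin [744. -73.  75.] [180 180 185]
side spt [510. 151.  83.] [163 164 171]
side plt [491.  34.  70.] [54 55 57]
side pin [554. 304. 138.] [55 56 58]
side deck [514. 243.  20.] [135 136 141]
side table [224. -40.  -1.] [131 132 133]
    roll 197 [ 467.3 -215.3   30.7   50. ] mean [ 466.9 -212.9   49.7]
    short 154 [ 506.8 -358.9   31.1   22. ] mean [ 505.1 -357.4   21.6]
    core 41 [ 625.1 -194.8   16.8   48.8] mean [ 625.1 -194.7   48.9]
    plt 150 [495.6  30.1  18.7  69.9] mean [494.6  33.2  69.5]
    tin 288 [747.3 -76.7  34.7  74.9] mean [745.5 -73.1  74.7]
    spt 41 [510.4 152.2   8.1  79.9] mean [510.3 151.9  79.5]
    pin 49 [556.8 301.6   7.4 136.7] mean [556.  303.3 136.5]
```

```bash
R='x'; python3 -m handwheel '[{"hand":85,"linear":[-40,-12,10],"angular":[0,0,0]},{"hand":85,"linear":[-80,-24,20],"angular":[0,0,0]},{"hand":85,"linear":[-120,-36,30],"angular":[0,0,0]},{"hand":85,"linear":[-160,-48,40],"angular":[0,0,0]},{"hand":85,"linear":[-195,-57,50],"angular":[0,0,0]}]' 50
python3 -m handwheel '[{"hand":85,"linear":[-15,0,20],"angular":[0,0,0]},{"hand":85,"linear":[-21.5,0,45],"angular":[0,0,0]},{"hand":85,"linear":[-21.5,0,64],"angular":[0,0,0]},{"hand":85,"linear":[-21.5,0,64],"angular":[0,0,0]},{"hand":85,"linear":[-21.5,0,64],"angular":[0,0,0]}]'
python3 - <<'E'
from h import *
s=readout.sense(); i=vision.camera_info("wrist"); p,d=vision.grab_frame("wrist")
cv2.imwrite("pics/w1.png",p[:,:,::-1]); print(s["tcp_pos"],s["ee_rot"],np.round(i["pose"],2).tolist())
C=cloud("wrist",d,i); m=(abs(C[...,2]-50)<4)&(np.hypot(C[...,0]-468,C[...,1]+216)<45)
q=C[m].astype(np.float32); print(len(q),cv2.minEnclosingCircle(q[:,:2]),q.mean(0))
E
```

```text
t: 0.52
tcp_pos: [467.2, -195.6, 253.7]
ee_rot: [2.221, 2.222, 0.0]
force: [0.2, 0.8, 0.2]
width: 85.0
finger_force: 0.0
t: 0.93
tcp_pos: [467.8, -215.4, 189.4]
ee_rot: [-2.22, -2.219, 0.001]
force: [0.9, 0.8, 0.8]
width: 85.0
finger_force: 0.0
[ 467.79662305 -215.39674393  189.36779669] [-2.21975541e+00 -2.21945368e+00  1.07275503e-03] [[1.0, 0.0, -0.0, 468.74], [0.0, -0.95, -0.3, -138.95], [-0.0, 0.3, -0.95, 258.5], [0.0, 0.0, 0.0, 1.0]]Traceback (most recent call last):
  File "<stdin>", line 5, in <module>
cv2.error: OpenCV(4.12.0) /io/opencv/modules/imgproc/src/shapedescr.cpp:201: error: (-215:Assertion failed) count >= 0 && (depth == CV_32F || depth == CV_32S) in function 'minEnclosingCircle'
```

View pics/w1.png

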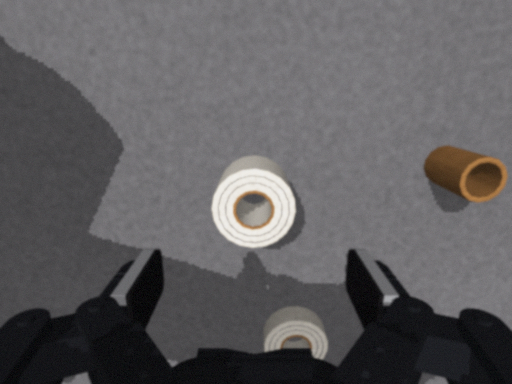

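The wrist view shows the tall roll's top face at about (254,207), its bore at (253,210); the short roll is at (296,330), the core at right.

Run:
```python
from h import *
i=vision.camera_info("wrist"); p,d=vision.grab_frame("wrist"); print((d>0).mean(),d[180,254])
a=p.astype(int); m=((p.min(2)>150)).astype(np.uint8)
n,l,st,ce=cv2.connectedComponentsWithStats(m); k=l[207,225]; print(st[k])
c=max(cv2.findContours((l==k).astype(np.uint8),0,1)[0],key=len)[:,0]
q=onplane("wrist",c,50,i).astype(np.float32); print(cv2.minEnclosingCircle(q[:,:2]), cv2.fitEllipse(q[:,:2]))
q=onplane("wrist",[[253,210]],50,i); print(q)
```

```text
0.9959564208984375 219.183
[ 210  156   84   91 4349]Traceback (most recent call last):
  File "<stdin>", line 6, in <module>
cv2.error: OpenCV(4.12.0) /io/opencv/modules/imgproc/src/shapedescr.cpp:201: error: (-215:Assertion failed) count >= 0 && (depth == CV_32F || depth == CV_32S) in function 'minEnclosingCircle'
```

Run:
```python
from h import *
i=vision.camera_info("wrist"); p,d=vision.grab_frame("wrist"); C=cloud("wrist",d,i)
m=(abs(C[...,2]-50)<4)&(np.hypot(C[...,0]-468,C[...,1]+216)<45)
q=np.ascontiguousarray(C[m][:,:2],np.float32); print(len(q),cv2.minEnclosingCircle(q), np.median(C[m],0))
print(onplane("wrist",[[253,210]],50,i), readout.sense()["tcp_pos"])
```

```text
4263 ((467.6114196777344, -217.323486328125), 29.8406982421875) [ 467.38086392 -214.9243861    48.94514967]
[[ 468.77591925 -219.04960328   50.        ]] [ 468.95839631 -215.57136142  191.97057744]
```

```bash
python3 -m handwheel '[{"hand":85,"linear":[-1,0,35],"angular":[0,0,0]},{"hand":85,"linear":[-1,0,70],"angular":[0,0,0]},{"hand":85,"linear":[-1,0,95],"angular":[0,0,0]},{"hand":85,"linear":[-1,0,110],"angular":[0,0,0]},{"hand":85,"linear":[-1,0,110],"angular":[0,0,0]}]'
python3 -m handwheel '[{"hand":50,"linear":[0,0,0],"angular":[0,0,0]},{"hand":50,"linear":[0,0,0],"angular":[0,0,0]},{"hand":50,"linear":[0,0,0],"angular":[0,0,0]},{"hand":50,"linear":[0,0,0],"angular":[0,0,0]},{"hand":50,"linear":[0,0,0],"angular":[0,0,0]}]' 50
python3 -m handwheel '[{"hand":50,"linear":[0,0,0],"angular":[0,0,0]},{"hand":50,"linear":[0,0,0],"angular":[0,0,0]},{"hand":50,"linear":[0,0,-10],"angular":[0,0,0]},{"hand":50,"linear":[0,0,-20],"angular":[0,0,0]},{"hand":50,"linear":[0,0,-30],"angular":[0,0,0]}]' 50
```

```text
t: 1.5
tcp_pos: [467.2, -215.7, 77.8]
ee_rot: [-2.218, -2.219, 0.002]
force: [-0.6, 0.2, 0.2]
width: 85.1
finger_force: 0.0
t: 1.92
tcp_pos: [469.6, -217.2, 82.8]
ee_rot: [2.218, 2.218, 0.002]
force: [-0.6, 1.1, 6.9]
width: 57.4
finger_force: 54.3
t: 2.33
tcp_pos: [468.3, -216.7, 111.6]
ee_rot: [2.221, 2.221, 0.0]
force: [0.8, -0.3, -1.6]
width: 57.7
finger_force: 53.7
```

```bash
python3 -m handwheel '[{"hand":50,"linear":[0,0,-35],"angular":[0,0,0]},{"hand":50,"linear":[10,5,-70],"angular":[0,0,0]},{"hand":50,"linear":[40,10,-90],"angular":[0,0,0]},{"hand":50,"linear":[75,20,-105],"angular":[0,0,0]},{"hand":50,"linear":[110,30,-105],"angular":[0,0,0]}]'
python3 -m handwheel '[{"hand":50,"linear":[35,5,0],"angular":[0,0,0]},{"hand":50,"linear":[70,15,0],"angular":[0,0,0]},{"hand":50,"linear":[105,15,0],"angular":[0,0,0]},{"hand":50,"linear":[140,15,0],"angular":[0,0,0]},{"hand":50,"linear":[167.5,15,0],"angular":[0,0,0]}]'
python3 -m handwheel '[{"hand":50,"linear":[0,0,0],"angular":[0,0,0]},{"hand":50,"linear":[0,0,0],"angular":[0,0,0]},{"hand":50,"linear":[0,0,0],"angular":[0,0,0]},{"hand":50,"linear":[0,0,0],"angular":[0,0,0]},{"hand":50,"linear":[0,0,0],"angular":[0,0,0]}]'
python3 - <<'E'
from h import *
i=vision.camera_info("wrist"); p,d=vision.grab_frame("wrist"); C=cloud("wrist",d,i)
cv2.imwrite("pics/w2.png",p[:,:,::-1]); np.save("w2c.npy",C)
def fit(t,z,x,y,r,tol=4):
    m=(abs(C[...,2]-z)<tol)&(np.hypot(C[...,0]-x,C[...,1]-y)<r)
    q=np.ascontiguousarray(C[m][:,:2],np.float32)
    if len(q)>3: print(t,len(q),cv2.minEnclosingCircle(q),np.median(C[m],0))
fit("spindle",81,513,149,20,3); fit("roll top",185,513,60,45,6); fit("pin",138,558,301,20)
E
```

```text
t: 2.75
tcp_pos: [499.5, -106.1, 220.8]
ee_rot: [2.218, 2.214, 0.007]
force: [0.9, 1.3, -0.2]
width: 58.0
finger_force: 54.1
t: 3.17
tcp_pos: [512.9, 63.3, 216.4]
ee_rot: [2.22, 2.222, 0.002]
force: [-0.0, -0.7, -1.0]
width: 58.2
finger_force: 54.1
t: 3.58
tcp_pos: [513.3, 59.9, 215.4]
ee_rot: [2.223, 2.219, 0.0]
force: [0.1, 0.1, -1.4]
width: 58.2
finger_force: 54.1
spindle 357 ((512.9083251953125, 147.1753387451172), 6.696765899658203) [513.23055457 147.26267921  80.85413304]
roll top 14298 ((512.39794921875, 69.07818603515625), 43.8743896484375) [513.94972211  66.94097782 181.65540268]
```

View pics/w2.png

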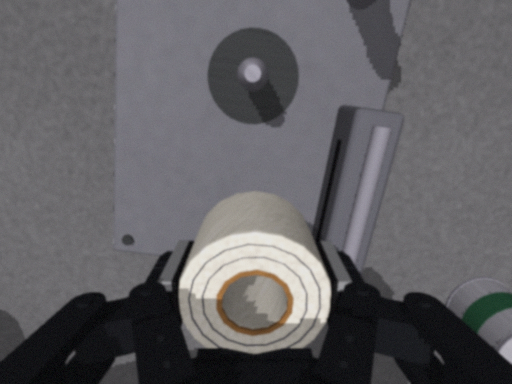

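The wrist view shows the bore at (256,302) in the gripped roll and the spindle tip at (252,72).

Run:
```python
from h import *
p=cv2.imread("pics/w2.png"); C=np.load("w2c.npy")
b=p.astype(int); m=((b[...,2]-b[...,0]>50)).astype(np.uint8); m[:200]=0
c=max(cv2.findContours(m,0,1)[0],key=cv2.contourArea); e=cv2.fitEllipse(c); print(e)
# top plane fit: bright pixels
mm=(p.min(2)>150); mm[:240]=0; q=C[mm]; q=q[abs(q[:,2]-np.median(q[:,2]))<4]
A=np.c_[q[:,:2]-[513,60],np.ones(len(q))]; co=np.linalg.lstsq(A,q[:,2],rcond=None)[0]; print(len(q),co)
i=vision.camera_info("wrist"); 
for z in (co[2],185): print(onplane("wrist",[e[0]],z,i))
w=(p.min(2)>180)&(np.hypot(*(np.indices(p.shape[:2])-np.array([72,252])[:,None,None]))<14)
v,u=np.nonzero(w); uv=(u.mean(),v.mean()); print(uv,onplane("wrist",[uv],82,i)) if len(u) else print(p[72,252])
s=readout.sense(); print(s["wrist_torque"],s["tcp_pos"])
```

```text
((254.4034881591797, 301.9511413574219), (63.08567428588867, 75.30236053466797), 90.11547088623047)
6895 [-2.10829988e-03  1.52235582e-03  1.81583366e+02]
[[514.07147246  59.97751946 181.58336616]]
[[514.07517523  62.5199183  185.        ]]
[168 157 161]
[ 0.00897469 -0.01825217  0.01311284] [513.31246328  59.90335949 215.31375911]<stdin>:11: RuntimeWarning: Mean of empty slice.
  ret = ret.dtype.type(ret / rcount)
```

```bash
python3 -m handwheel '[{"hand":50,"linear":[25,0,0],"angular":[0,0,0]},{"hand":50,"linear":[55,0,0],"angular":[0,0,0]},{"hand":50,"linear":[80,-0.5,15],"angular":[0,0,0]},{"hand":50,"linear":[87.5,-0.5,30],"angular":[0,0,0]},{"hand":50,"linear":[87.5,-0.5,38],"angular":[0,0,0]}]'
python3 -m handwheel '[{"hand":50,"linear":[0,0,0],"angular":[0,0,0]},{"hand":50,"linear":[0,0,0],"angular":[0,0,0]},{"hand":50,"linear":[0,0,0],"angular":[0,0,0]},{"hand":50,"linear":[0,0,0],"angular":[0,0,0]},{"hand":50,"linear":[0,0,0],"angular":[0,0,0]}]'
python3 - <<'E'
from h import *
s=readout.sense(); print(s["tcp_pos"])
ims=[]
for n in ("scene","side"):
    p,d=vision.grab_frame(n); u,v=(357,200) if n=="scene" else (251,250)
    ims.append(cv2.resize(p[v-50:v+50,u-50:u+50,::-1],(400,400),interpolation=2)); C=cloud(n,d)
    w=C[v-60:v+60,u-60:u+60].reshape(-1,3); q=w[(abs(w[:,2]-147)<6)&(np.hypot(w[:,0]-513,w[:,1]-148)<40)]
    print(n,len(q),np.median(q,0), cv2.minEnclosingCircle(np.ascontiguousarray(q[:,:2],np.float32)))
cv2.imwrite("pics/two.png",np.hstack(ims))
E
```

```text
t: 4.05
tcp_pos: [512.1, 149.4, 175.5]
ee_rot: [-2.219, -2.222, 0.002]
force: [0.1, -0.7, -0.9]
width: 57.8
finger_force: 54.1
t: 4.47
tcp_pos: [513.2, 147.8, 178.1]
ee_rot: [2.222, 2.22, 0.002]
force: [0.6, -0.3, -1.6]
width: 57.7
finger_force: 54.1
[513.18820744 147.7928881  178.12768432]
scene 121 [519.75923434 161.99590166 145.9345527 ] ((518.0272827148438, 145.3177490234375), 32.68715286254883)
side 437 [516.43095152 157.89355333 145.04880379] ((512.4193115234375, 155.99282836914062), 37.78219223022461)
```

View pics/two.png

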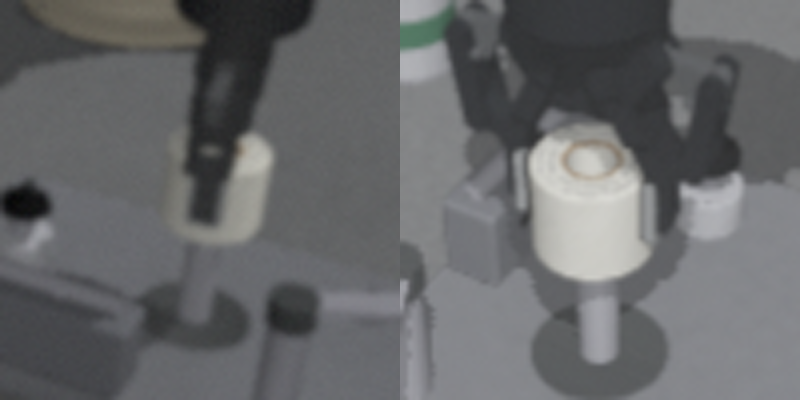

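The crops show the roll hanging over the spindle: scene roll edges about 166–270 with the spindle axis at ~198; side roll edges 531–648 with the spindle at ~599 – it seems to sit a few mm off, so I measure edges properly.

Run:
```python
from h import *
# per view: silhouettes by gradient in chosen rows -> axis plane (vertical plane through camera): horizontal bearing
res=[]
for n,(u,v) in dict(scene=(357,200),side=(251,250)).items():
    p,_=vision.grab_frame(n); g=cv2.GaussianBlur(p,(3,3),0).astype(float).mean(2)
    rr=range(v-4,v+5) if n=="scene" else range(v-2,v+12)
    sp=range(v+14,v+25) if n=="scene" else range(v+22,v+36)
    for name,rows,half in (("roll",rr,22),("spin",sp,9)):
        B=[];E=[]
        for r in rows:
            c0=355 if (n=="scene" and name=="roll") else (u-1 if n=="scene" else (u-3 if name=="roll" else u))
            D=np.diff(g[r]); 
            a=c0-half; l=a+np.argmax(D[a:c0-(4 if name=="roll" else 0)]); rt=c0+(4 if name=="roll" else 0); rt+=np.argmin(D[rt:c0+half])
            def sub(k): 
                x=abs(D[k-1:k+2]); return k+.5+(x[2]-x[0])/(2*(2*x[1]-x[0]-x[2])+1e-9)
            l,rt=sub(l),sub(rt); E.append((r,round(l,1),round(rt,1)))
            o,ry=rays(n,[[l,r],[rt,r]]); b=np.arctan2(ry[:,1],ry[:,0]); B.append([b.mean(),abs(np.diff(b))[0]])
        B=np.array(B); D0=np.hypot(*(o[:2]-[513,148])); md=np.median(B,0)
        print(n,name,"width mm",md[1]*D0,E[::4]); res.append((n,o,md[0],D0))
for a,b in ((0,1),(2,3)):
    n,o,br,D0=res[a]; bs=res[b][2]; print(n,"roll-spindle lateral mm",(br-bs)*D0,"dir",-np.sin(bs),np.cos(bs))
def isect(a,b):
    A=np.array([[-np.sin(a[2]),np.cos(a[2])],[-np.sin(b[2]),np.cos(b[2])]]); return np.linalg.solve(A,[A[0]@a[1][:2],A[1]@b[1][:2]])
print("roll",isect(res[0],res[2]),"spindle",isect(res[1],res[3]))
```

```text
scene roll width mm 54.90349237016077 [(196, np.float64(349.6), np.float64(373.4)), (200, np.float64(348.7), np.float64(372.7)), (204, np.float64(348.7), np.float64(372.0))]
scene spin width mm 18.790188030828514 [(214, np.float64(355.7), np.float64(359.5)), (218, np.float64(354.7), np.float64(364.5)), (222, np.float64(352.6), np.float64(359.7))]
side roll width mm 59.91126230870441 [(248, np.float64(229.5), np.float64(264.6)), (252, np.float64(234.3), np.float64(264.7)), (256, np.float64(233.7), np.float64(264.7)), (260, np.float64(234.2), np.float64(260.5))]
side spin width mm 18.09735530579008 [(272, np.float64(245.6), np.float64(254.4)), (276, np.float64(245.4), np.float64(254.9)), (280, np.float64(245.7), np.float64(254.7)), (284, np.float64(246.0), np.float64(254.7))]
scene roll-spindle lateral mm -1.74327066041871 dir 0.08577174136644286 -0.996314813893163
side roll-spindle lateral mm 0.37017301408639386 dir 0.9106385965712064 0.4132037589795423
roll [511.19191658 151.02222073] spindle [511.56866965 149.301436  ]
```

```bash
python3 -m handwheel '[{"hand":50,"linear":[-1.5,0,5],"angular":[0,0,0]},{"hand":50,"linear":[-1.5,0,12],"angular":[0,0,0]},{"hand":50,"linear":[-1.5,0,18],"angular":[0,0,0]},{"hand":50,"linear":[-1.5,0,22],"angular":[0,0,0]},{"hand":50,"linear":[-1.5,0,25],"angular":[0,0,0]}]'
python3 -m handwheel '[{"hand":50,"linear":[0,0,2],"angular":[0,0,0]},{"hand":50,"linear":[0,0,4],"angular":[0,0,0]},{"hand":50,"linear":[0,0,6],"angular":[0,0,0]},{"hand":50,"linear":[0,0,8],"angular":[0,0,0]},{"hand":50,"linear":[0,0,8],"angular":[0,0,0]}]'
python3 -c "
from h import *
s=readout.sense();print(s['force'],s['wrist_torque'])"
```

```text
t: 5.08
tcp_pos: [512.4, 146.8, 151.0]
ee_rot: [-2.221, -2.221, 0.002]
force: [-0.1, 0.0, -1.3]
width: 58.0
finger_force: 54.1
t: 5.5
tcp_pos: [512.6, 146.9, 143.8]
ee_rot: [-2.221, -2.221, 0.0]
force: [0.8, 0.2, -1.0]
width: 57.7
finger_force: 54.1
[ 0.80309386  0.19822903 -1.03355725] [-0.01750117  0.01916917  0.03180146]
```

```bash
python3 -m handwheel '[{"hand":50,"linear":[0,0,7],"angular":[0,0,0]},{"hand":50,"linear":[0,0,14],"angular":[0,0,0]},{"hand":50,"linear":[0,0,21],"angular":[0,0,0]},{"hand":50,"linear":[0,0,28],"angular":[0,0,0]},{"hand":50,"linear":[0,0,34],"angular":[0,0,0]}]'
python3 -m handwheel '[{"hand":50,"linear":[0,0,2],"angular":[0,0,0]},{"hand":50,"linear":[0,0,3],"angular":[0,0,0]},{"hand":50,"linear":[0,0,4],"angular":[0,0,0]},{"hand":50,"linear":[0,0,5],"angular":[0,0,0]},{"hand":50,"linear":[0,0,5],"angular":[0,0,0]}]'
python3 -m handwheel '[{"hand":50,"linear":[0,0,1],"angular":[0,0,0]},{"hand":50,"linear":[0,0,2],"angular":[0,0,0]},{"hand":50,"linear":[0,0,3],"angular":[0,0,0]},{"hand":50,"linear":[0,0,3],"angular":[0,0,0]},{"hand":50,"linear":[0,0,3],"angular":[0,0,0]}]'
```

```text
t: 5.92
tcp_pos: [512.4, 146.8, 108.9]
ee_rot: [-2.221, -2.221, 0.001]
force: [-0.1, -0.5, -1.2]
width: 57.5
finger_force: 54.1
t: 6.33
tcp_pos: [512.9, 146.9, 105.3]
ee_rot: [2.221, 2.221, 0.0]
force: [0.3, 0.1, -1.7]
width: 57.8
finger_force: 54.1
t: 6.75
tcp_pos: [512.9, 147.0, 102.8]
ee_rot: [2.221, 2.221, 0.001]
force: [-2.2, 0.1, 5.1]
width: 58.0
finger_force: 54.6
```

```bash
python3 -m handwheel '[{"hand":50,"linear":[0,0,0.5],"angular":[0,0,0]},{"hand":50,"linear":[0,0,1],"angular":[0,0,0]},{"hand":50,"linear":[0,0,1],"angular":[0,0,0]},{"hand":50,"linear":[0,0,1],"angular":[0,0,0]},{"hand":50,"linear":[0,0,1],"angular":[0,0,0]}]'
python3 - <<'E'
from h import *
p,d=vision.grab_frame("side"); cv2.imwrite("pics/s3.png",cv2.resize(p[200:330,180:330,::-1],(600,520),interpolation=2))
C=cloud("side",d); w=C[220:290,220:285].reshape(-1,3); q=w[np.hypot(w[:,0]-512,w[:,1]-148)<28]; print(np.percentile(q[:,2],[5,50,80]))
E
```

```text
t: 7.17
tcp_pos: [513.1, 147.0, 102.8]
ee_rot: [2.221, 2.221, 0.002]
force: [-7.2, -0.9, 12.5]
width: 57.8
finger_force: 55.6
[ 67.99838018  99.62822091 129.76850339]
```

View pics/s3.png

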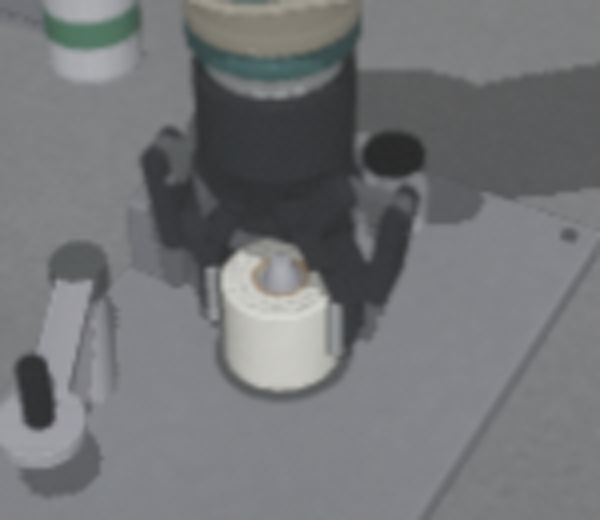

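The roll stands on the deck with the spindle tip showing through the bore at (280,270); I let go and rise.

```bash
python3 -m handwheel '[{"hand":85,"linear":[0,0,0],"angular":[0,0,0]},{"hand":85,"linear":[0,0,0],"angular":[0,0,0]},{"hand":85,"linear":[0,0,0],"angular":[0,0,0]},{"hand":85,"linear":[0,0,0],"angular":[0,0,0]},{"hand":85,"linear":[0,0,0],"angular":[0,0,0]}]'
python3 -m handwheel '[{"hand":85,"linear":[0,0,0],"angular":[0,0,0]},{"hand":85,"linear":[0,0,-10],"angular":[0,0,0]},{"hand":85,"linear":[0,0,-20],"angular":[0,0,0]},{"hand":85,"linear":[0,0,-45],"angular":[0,0,0]},{"hand":85,"linear":[0,0,-80],"angular":[0,0,0]}]'
python3 -m handwheel '[{"hand":0,"linear":[0,0,-35],"angular":[0,0,0]},{"hand":0,"linear":[0,0,-69],"angular":[0,0,0]},{"hand":0,"linear":[0,0,-69],"angular":[0,0,0]},{"hand":0,"linear":[0,0,-69],"angular":[0,0,0]},{"hand":0,"linear":[0,0,-69],"angular":[0,0,0]}]'
python3 - <<'E'
from h import *
p,d=vision.grab_frame("side"); C=cloud("side",d); cv2.imwrite("pics/s4.png",cv2.resize(p[200:330,160:310,::-1],(600,520),interpolation=2))
q=C[(abs(C[...,2]-70)<4)&(np.hypot(C[...,0]-512,C[...,1]-149)<36)]; print(len(q),np.median(q,0),cv2.minEnclosingCircle(np.ascontiguousarray(q[:,:2],np.float32)))
E
```

```text
t: 7.63
tcp_pos: [512.7, 146.9, 100.9]
ee_rot: [-2.221, -2.221, 0.0]
force: [-1.0, -0.5, -0.2]
width: 84.7
finger_force: 0.0
t: 8.05
tcp_pos: [511.6, 146.6, 180.5]
ee_rot: [-2.22, -2.22, 0.006]
force: [0.7, 0.5, -0.4]
width: 85.1
finger_force: 0.0
t: 8.47
tcp_pos: [512.6, 146.8, 250.4]
ee_rot: [2.221, 2.221, 0.0]
force: [0.1, 0.3, -1.1]
width: 25.5
finger_force: 0.0
436 [509.87313997 154.18071995  69.5862275 ] ((511.5111999511719, 148.10166931152344), 30.605199813842773)
```

View pics/s4.png

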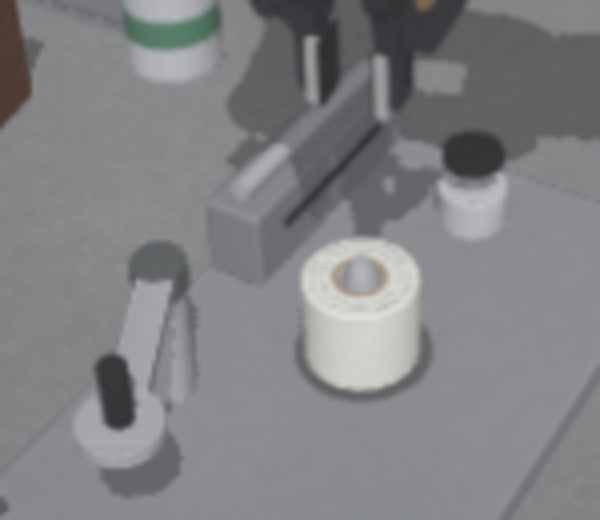

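The roll is seated flat at (360,315), spindle tip through its bore. Next, a close measurement of the keeper pin.

```bash
python3 -m handwheel '[{"hand":45,"linear":[36,14,0],"angular":[0,0,0]},{"hand":45,"linear":[72,28,0],"angular":[0,0,0]},{"hand":45,"linear":[105,40,0],"angular":[0,0,0]},{"hand":45,"linear":[119,45.5,0],"angular":[0,0,0]},{"hand":45,"linear":[119,45.5,0],"angular":[0,0,0]}]'
python3 -m handwheel '[{"hand":45,"linear":[0,0,0],"angular":[0,0,-0.12]},{"hand":45,"linear":[0,0,0],"angular":[0,0,-0.24]},{"hand":45,"linear":[0,0,0],"angular":[0,0,-0.35]},{"hand":45,"linear":[0,0,0],"angular":[0,0,-0.35]},{"hand":45,"linear":[0,0,0],"angular":[0,0,-0.35]}]' 30
python3 - <<'E'
from h import *
s=readout.sense(); i=vision.camera_info("wrist"); p,d=vision.grab_frame("wrist"); C=cloud("wrist",d,i)
cv2.imwrite("pics/w5.png",p[:,:,::-1])
def fit(t,z,x,y,r,tol=4):
    m=(abs(C[...,2]-z)<tol)&(np.hypot(C[...,0]-x,C[...,1]-y)<r)
    q=np.ascontiguousarray(C[m][:,:2],np.float32)
    if len(q)>3: v,u=np.nonzero(m); print(t,len(q),cv2.minEnclosingCircle(q),np.median(C[m],0),u.mean(),v.mean(),onplane("wrist",[[u.mean(),v.mean()]],z,i))
fit("pin",138,558,301,16); fit("disc",104,558,301,25,3); fit("spindle",80,513,149,12)
from scipy.spatial.transform import Rotation as R
print(s["tcp_pos"],R.from_rotvec(s["ee_rot"]).as_matrix().round(2).tolist(),s["q"].round(2))
E
```

```text
t: 8.93
tcp_pos: [558.0, 268.7, 247.5]
ee_rot: [-2.216, -2.224, 0.005]
force: [-1.2, -0.3, 0.6]
width: 45.3
finger_force: 0.0
t: 9.35
tcp_pos: [558.0, 265.2, 249.1]
ee_rot: [-1.805, -2.57, 0.003]
force: [-0.2, 0.5, -0.2]
width: 45.0
finger_force: 0.0
pin 416 ((558.2033081054688, 300.0915832519531), 6.960398197174072) [557.91274188 300.47796863 136.76068941] 274.2980769230769 169.1658653846154 [[557.78512996 300.75747767 138.        ]]
disc 2098 ((559.0084838867188, 298.1589050292969), 22.061994552612305) [556.76794469 302.47549627 102.90332511] 271.04528122020974 157.45996186844613 [[557.47333246 300.78002667 104.        ]]
[557.96079409 265.23203    249.1352409 ] [[-0.34, 0.94, -0.0], [0.94, 0.34, -0.0], [-0.0, -0.0, -1.0]] [ 0.38  0.34  1.19 -0.    1.62  0.04]
```

View pics/w5.png

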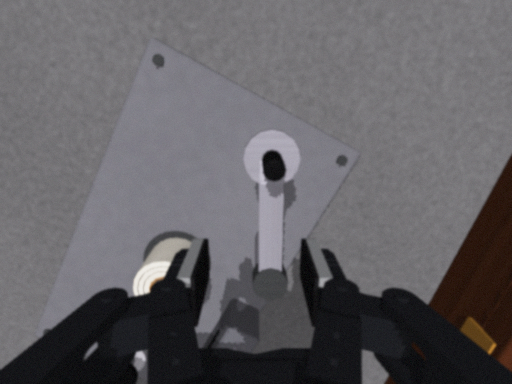

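The pin head is at (274,169), its arm vertical in the image, so the tool's x axis lies along the arm; world pin (558,300.5).

```bash
python3 -m handwheel '[{"hand":45,"linear":[33.4,12.1,0],"angular":[0,0,0]},{"hand":45,"linear":[33.4,12.1,20],"angular":[0,0,0]},{"hand":45,"linear":[33.4,12.1,45],"angular":[0,0,0]},{"hand":45,"linear":[33.4,12.1,68],"angular":[0,0,0]},{"hand":45,"linear":[33.4,12.1,68],"angular":[0,0,0]}]'
python3 -m handwheel '[{"hand":0,"linear":[0,0,0],"angular":[0,0,0]},{"hand":0,"linear":[0,0,0],"angular":[0,0,0]},{"hand":0,"linear":[0,0,0],"angular":[0,0,0]},{"hand":0,"linear":[0,0,0],"angular":[0,0,0]},{"hand":0,"linear":[0,0,0],"angular":[0,0,0]}]' 30
python3 - <<'E'
from h import *
s=readout.sense(); print(s["force"],s["width"],s["tcp_pos"])
# arc in tool frame (x radial out, y = clockwise tangent): rotate CCW seen from above by a, hinge at -99 on tool x
for r0 in (0,):
  for a in np.radians([6.5,13,19.5,26,32.5]): print(np.round([-99*(1-np.cos(a)),-99*np.sin(a),-a],2))
E
```

```text
t: 9.82
tcp_pos: [556.1, 300.4, 175.9]
ee_rot: [-1.801, -2.568, 0.014]
force: [0.3, -0.8, -1.0]
width: 45.2
finger_force: 0.0
t: 10.23
tcp_pos: [558.8, 301.6, 184.5]
ee_rot: [1.8, 2.572, 0.005]
force: [0.2, -0.8, 5.6]
width: 12.9
finger_force: 29.8
[ 0.17460771 -0.77769342  5.57519224] 12.934603050420023 [558.84762753 301.58124084 184.49928391]
[ -0.64 -11.21  -0.11]
[ -2.54 -22.27  -0.23]
[ -5.68 -33.05  -0.34]
[-10.02 -43.4   -0.45]
[-15.5  -53.19  -0.57]
```

```bash
python3 -m handwheel '[{"hand":0,"linear":[-0.6,-11.2,-1],"angular":[0,0,-0.113]},{"hand":0,"linear":[-2.5,-22.3,-1],"angular":[0,0,-0.227]},{"hand":0,"linear":[-5.7,-33,-1],"angular":[0,0,-0.34]},{"hand":0,"linear":[-10,-43.4,-1],"angular":[0,0,-0.454]},{"hand":0,"linear":[-15.5,-53.2,-1],"angular":[0,0,-0.567]}]'
python3 -c "
from h import *
s=readout.sense();print(s['force'],s['tcp_pos'],s['width'])"
```

```text
t: 10.65
tcp_pos: [513.1, 269.1, 184.5]
ee_rot: [0.999, 2.977, 0.004]
force: [-1.0, 2.4, 2.7]
width: 12.6
finger_force: 29.8
[-0.95026426  2.41293582  2.73323286] [513.10456833 269.09550597 184.52766228] 12.646516137353117
```

```bash
python3 -m handwheel '[{"hand":0,"linear":[-0.6,-11.2,0],"angular":[0,0,-0.113]},{"hand":0,"linear":[-2.5,-22.3,0],"angular":[0,0,-0.227]},{"hand":0,"linear":[-5.7,-33,0],"angular":[0,0,-0.34]},{"hand":0,"linear":[-10,-43.4,0],"angular":[0,0,-0.454]},{"hand":0,"linear":[-15.5,-53.2,0],"angular":[0,0,-0.567]}]'
python3 -m handwheel '[{"hand":0,"linear":[-0.6,-11.2,0],"angular":[0,0,-0.113]},{"hand":0,"linear":[-2.5,-22.3,0],"angular":[0,0,-0.227]},{"hand":0,"linear":[-5.7,-33,0],"angular":[0,0,-0.34]},{"hand":0,"linear":[-10,-43.4,0],"angular":[0,0,-0.454]},{"hand":0,"linear":[-15.5,-53.2,0],"angular":[0,0,-0.567]}]'
python3 -c "
from h import *
s=readout.sense();print(s['force'],s['tcp_pos'],s['width'])"
```

```text
t: 11.07
tcp_pos: [492.3, 217.4, 184.5]
ee_rot: [-0.126, -3.137, -0.003]
force: [-7.5, 2.3, 7.2]
width: 13.2
finger_force: 30.1
t: 11.48
tcp_pos: [502.8, 161.8, 184.4]
ee_rot: [0.755, -3.045, 0.001]
force: [-12.9, -4.7, 9.6]
width: 12.5
finger_force: 30.4
[-12.94517169  -4.7364203    9.64597409] [502.84189328 161.78143079 184.42535636] 12.535243384719193
```

```bash
python3 -m handwheel '[{"hand":0,"linear":[0,-6,0],"angular":[0,0,-0.06]},{"hand":0,"linear":[0,-11,0],"angular":[0,0,-0.11]},{"hand":0,"linear":[0,-15,0],"angular":[0,0,-0.15]},{"hand":0,"linear":[-0.3,-18,0],"angular":[0,0,-0.165]},{"hand":0,"linear":[-0.3,-19.5,0],"angular":[0,0,-0.165]}]'
python3 -m handwheel '[{"hand":0,"linear":[0,0,0],"angular":[0,0,0]},{"hand":0,"linear":[0,0,0],"angular":[0,0,0]},{"hand":0,"linear":[0,0,0],"angular":[0,0,0]},{"hand":0,"linear":[0,0,0],"angular":[0,0,0]},{"hand":0,"linear":[0,0,0],"angular":[0,0,0]}]'
python3 - <<'E'
from h import *
for n in("side","scene"):
    p,d=vision.grab_frame(n); C=cloud(n,d); q=C[(abs(C[...,2]-102)<5)&(np.hypot(C[...,0]-512,C[...,1]-149)<45)]
    print(n,len(q),cv2.minEnclosingCircle(np.ascontiguousarray(q[:,:2],np.float32)),np.median(q,0))
E
```

```text
t: 11.9
tcp_pos: [512.1, 146.6, 184.4]
ee_rot: [0.998, -2.976, -0.007]
force: [-17.0, 10.2, 10.9]
width: 13.0
finger_force: 31.0
t: 12.32
tcp_pos: [512.0, 146.8, 184.4]
ee_rot: [0.997, -2.976, -0.006]
force: [-14.7, 4.8, 9.9]
width: 13.2
finger_force: 30.6
side 289 ((521.674560546875, 157.8228759765625), 31.716978073120117) [522.44905519 163.29440363 103.34263645]
scene 157 ((527.3699951171875, 153.04327392578125), 30.186199188232422) [529.6453156  155.94899721 104.29124706]
```

```bash
python3 -m handwheel '[{"hand":0,"linear":[0,-1.5,0],"angular":[0,0,0]},{"hand":0,"linear":[0,-3,0],"angular":[0,0,0]},{"hand":0,"linear":[0,-3,0],"angular":[0,0,0]},{"hand":0,"linear":[0,-3,0],"angular":[0,0,0]},{"hand":0,"linear":[0,-3,0],"angular":[0,0,0]}]'
```

```text
t: 12.83
tcp_pos: [512.4, 146.3, 184.3]
ee_rot: [0.999, -2.973, -0.013]
force: [-23.3, 13.2, 13.4]
width: 12.6
finger_force: 31.6
```

```bash
python3 -m handwheel '[{"hand":0,"linear":[0,3,0],"angular":[0,0,0]},{"hand":45,"linear":[0,3.5,0],"angular":[0,0,0]},{"hand":45,"linear":[0,4,0],"angular":[0,0,0]},{"hand":45,"linear":[0,4,0],"angular":[0,0,0]},{"hand":45,"linear":[0,4,0],"angular":[0,0,0]}]'
python3 -m handwheel '[{"hand":45,"linear":[0,0,-10],"angular":[0,0,0]},{"hand":45,"linear":[0,0,-30],"angular":[0,0,0]},{"hand":0,"linear":[0,0,-60],"angular":[0,0,0]},{"hand":0,"linear":[0,0,-60],"angular":[0,0,0]},{"hand":0,"linear":[0,0,-60],"angular":[0,0,0]}]'
python3 -m handwheel '[{"hand":0,"linear":[0,0,0],"angular":[0,0,0]},{"hand":0,"linear":[0,0,0],"angular":[0,0,0]},{"hand":0,"linear":[0,0,0],"angular":[0,0,0]},{"hand":0,"linear":[0,0,0],"angular":[0,0,0]},{"hand":0,"linear":[0,0,0],"angular":[0,0,0]}]'
python3 - <<'E'
from h import *
from scipy.spatial.transform import Rotation as R
s=readout.sense(); M=R.from_rotvec(s["ee_rot"]).as_matrix(); print(s["tcp_pos"],M.round(3).tolist(),s["width"])
for n in("side","scene"):
    p,d=vision.grab_frame(n); C=cloud(n,d)
    if n=="side": cv2.imwrite("pics/s6.png",cv2.resize(p[180:330,160:330,::-1],(680,600),interpolation=2))
    for t,z,x,y,r in(("pin",138,513,149,15),("disc",104,513,149,30),("plunger",70,497,30,25)):
        q=C[(abs(C[...,2]-z)<4)&(np.hypot(C[...,0]-x,C[...,1]-y)<r)]
        if len(q)>3: print(n,t,len(q),cv2.minEnclosingCircle(np.ascontiguousarray(q[:,:2],np.float32)))
print("move tool",M.T@(np.array([496.7,29.7,150])-s["tcp_pos"]))
E
```

```text
t: 13.25
tcp_pos: [513.2, 146.1, 183.2]
ee_rot: [-0.995, 2.979, -0.0]
force: [0.5, -0.1, -0.6]
width: 45.2
finger_force: 0.0
t: 13.67
tcp_pos: [513.8, 146.2, 246.0]
ee_rot: [-0.994, 2.975, -0.001]
force: [-0.4, 1.2, -0.3]
width: 9.0
finger_force: 0.0
t: 14.08
tcp_pos: [512.8, 146.2, 242.6]
ee_rot: [0.996, -2.979, -0.0]
force: [-0.4, 0.4, -1.0]
width: 0.3
finger_force: 0.0
[512.81739012 146.20833879 242.5839156 ] [[-0.799, -0.601, -0.001], [-0.601, 0.799, -0.0], [0.001, 0.0, -1.0]] 0.2964712874952219
side pin 31 ((512.2347412109375, 149.17567443847656), 6.390223026275635)
side disc 234 ((517.0980224609375, 152.1867218017578), 24.9479923248291)
side plunger 141 ((495.5102233886719, 31.515958786010742), 18.42910385131836)
scene pin 22 ((514.8427124023438, 147.38473510742188), 6.23647403717041)
scene disc 127 ((515.369140625, 152.0572052001953), 26.009611129760742)
scene plunger 93 ((496.5639953613281, 29.490293502807617), 18.573915481567383)
move tool [ 82.85794115 -83.4298231   92.62705278]
```

View pics/s6.png

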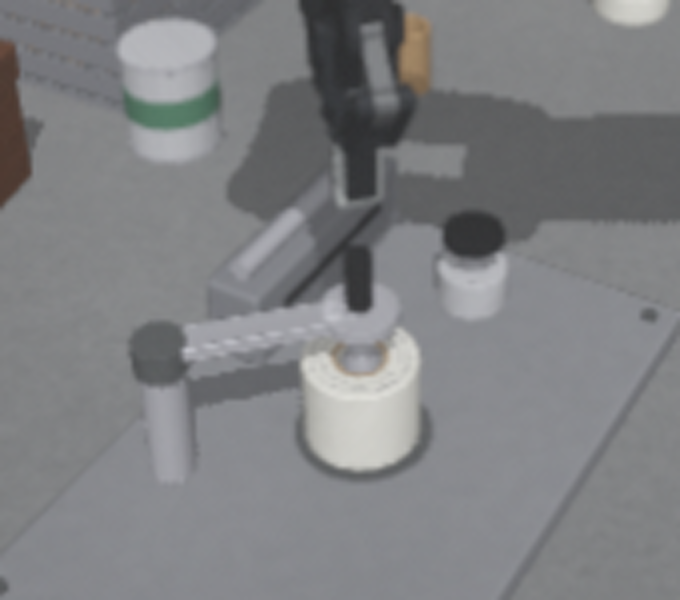

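The keeper disc and pin (358,290) lie over the seated roll; the plunger head is at (473,235). I go to it.

```bash
python3 -m handwheel '[{"hand":0,"linear":[28,-28,0],"angular":[0,0,0]},{"hand":0,"linear":[56,-56,0],"angular":[0,0,0]},{"hand":0,"linear":[76,-76.5,20],"angular":[0,0,0]},{"hand":0,"linear":[83,-83.5,50],"angular":[0,0,0]},{"hand":0,"linear":[83,-83.5,85],"angular":[0,0,0]}]'
python3 -m handwheel '[{"hand":0,"linear":[0,0,4],"angular":[0,0,0]},{"hand":0,"linear":[0,0,8],"angular":[0,0,0]},{"hand":0,"linear":[0,0,12],"angular":[0,0,0]},{"hand":0,"linear":[0,0,16],"angular":[0,0,0]},{"hand":0,"linear":[0,0,20],"angular":[0,0,0]}]'
python3 -m handwheel '[{"hand":0,"linear":[0,0,3],"angular":[0,0,0]},{"hand":0,"linear":[0,0,6],"angular":[0,0,0]},{"hand":0,"linear":[0,0,8],"angular":[0,0,0]},{"hand":0,"linear":[0,0,8],"angular":[0,0,0]},{"hand":0,"linear":[0,0,8],"angular":[0,0,0]}]'
```

```text
t: 14.6
tcp_pos: [497.6, 27.2, 159.2]
ee_rot: [-0.99, 2.977, -0.003]
force: [-0.1, 0.8, 0.3]
width: -0.2
finger_force: 0.0
t: 15.02
tcp_pos: [497.9, 30.1, 139.9]
ee_rot: [-0.996, 2.976, -0.002]
force: [0.6, 1.5, 3.2]
width: 0.0
finger_force: 1.3
t: 15.43
tcp_pos: [497.6, 29.8, 131.0]
ee_rot: [-0.995, 2.977, -0.001]
force: [3.5, 2.5, 5.3]
width: 0.1
finger_force: 2.7
```

```bash
python3 -m handwheel '[{"hand":0,"linear":[0,0,2],"angular":[0,0,0]},{"hand":0,"linear":[0,0,4],"angular":[0,0,0]},{"hand":0,"linear":[0,0,4],"angular":[0,0,0]},{"hand":0,"linear":[0,0,4],"angular":[0,0,0]},{"hand":0,"linear":[0,0,4],"angular":[0,0,0]}]'
```

```text
t: 15.85
tcp_pos: [497.8, 29.8, 130.3]
ee_rot: [-0.995, 2.977, -0.001]
force: [-9.7, 1.4, 28.6]
width: -0.2
finger_force: 14.3
```

At the stop (28 N, motion ended); I rise clear and check.

```bash
python3 -m handwheel '[{"hand":0,"linear":[0,0,-6],"angular":[0,0,0]},{"hand":0,"linear":[0,0,-14],"angular":[0,0,0]},{"hand":0,"linear":[0,0,-30],"angular":[0,0,0]},{"hand":0,"linear":[0,0,-60],"angular":[0,0,0]},{"hand":0,"linear":[0,0,-100],"angular":[0,0,0]}]'
python3 -m handwheel '[{"hand":0,"linear":[0,0,-20],"angular":[0,0,0]},{"hand":0,"linear":[0,0,-20],"angular":[0,0,0]},{"hand":0,"linear":[0,0,-20],"angular":[0,0,0]},{"hand":0,"linear":[0,0,-20],"angular":[0,0,0]},{"hand":0,"linear":[0,0,-20],"angular":[0,0,0]}]'
python3 - <<'E'
from h import *
for n in("side","scene"):
    p,d=vision.grab_frame(n); C=cloud(n,d)
    for t,z,x,y,r in(("pin",138,513,149,15),("roll",70,513,149,36),("plunger",70,497,30,25)):
        q=C[(abs(C[...,2]-z)<4)&(np.hypot(C[...,0]-x,C[...,1]-y)<r)]
        if len(q)>3: print(n,t,len(q),cv2.minEnclosingCircle(np.ascontiguousarray(q[:,:2],np.float32)),np.median(q[:,2]))
E
```

```text
t: 16.27
tcp_pos: [494.9, 29.4, 223.6]
ee_rot: [0.993, -2.971, -0.004]
force: [1.0, 0.1, -0.0]
width: 0.2
finger_force: 0.0
t: 16.68
tcp_pos: [496.1, 29.6, 244.1]
ee_rot: [0.995, -2.976, -0.002]
force: [0.4, 0.6, -0.4]
width: 0.1
finger_force: 0.0
side pin 31 ((511.7626647949219, 149.52488708496094), 6.685080528259277) 137.45055916802136
side roll 356 ((511.8660888671875, 150.54164123535156), 29.283906936645508) 69.46049122421942
side plunger 141 ((496.3823547363281, 30.802221298217773), 18.368200302124023) 69.93886314604708
scene pin 22 ((515.7631225585938, 147.07083129882812), 7.870363712310791) 137.97943889013823
scene roll 202 ((516.1969604492188, 146.2471923828125), 29.763477325439453) 70.59575851962026
scene plunger 96 ((497.5703125, 28.52815818786621), 18.625200271606445) 70.55833074030653
```

```bash
python3 -c "
from workcell import job
print(job.hand_in())"
```

```text
the job is handed in; nothing more can be done
None
```

I loaded the tall roll onto the spindle, swung the keeper arm to its stop, and pressed the feed plunger to its stop, after which it sprang back up. I never touched the bystanders, and handed the job in at about 17 s; no verdict came back.

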